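Seat the tube carousel on the mixer's drive hub

TASK

Lift the tube carousel out of its stand and fit its keyed shaft down into the drive hub of the bench mixer: turn it until the key slips into the hub's slot, then keep pushing until the collar sits flush on the hub. A spring in the hub pushes the shaft back out, so finish while still gripping the carousel and holding it fully down, ready for the clamp screw. Leave the beaker, the tip box and the bottle where they stand.

Things in the scene. Friction and masses are not known exactly. Their poses are not given: they have to be found in the camera images.
- carousel_grip (a point): Centre of the carousel's grip: an upright black bar, 36 mm (own x) x 16 mm (own y) x 56 mm tall; grasp it across the 16 mm. Own z is up along the shaft, own +x points to the key's side. The bar stands on a round aluminium disc, 96 mm across, 6 mm thick, its top 28 mm below this point; a tab 14 mm wide on its rim, 64 mm from the axis, shows the key's side. Loose, 0.17 to 0.35 kg.
- carousel_collar (a point): Point on the carousel's axis at the underside of its collar (60 mm across, 8 mm thick, right under the disc), 42 mm below the grip centre; same axes. The collar rests on the stand at the start and must lie on the hub's top face at the end.
- shaft_end (a point): Lower end of the carousel's steel shaft, 40 mm below the collar; same axes. The shaft is 22 mm across, its last 5 mm tapered to 13 mm. A single key, a rib 9 mm wide that reaches 19 mm from the axis on the own +x side, runs from the collar down to 16 mm above this end: plain round shaft leads it.
- hub_mouth (a point): Centre of the drive hub's flat top face, 110 mm above the bench. The hub is an upright steel ring, 64 mm across, 50 mm tall, bore 25 mm, on the mixer. One slot, 12 mm wide, is cut right through its wall on the own +x side (its yaw varies; a steel tab at the hub's foot points out under it, to 56 mm). Own z is up. A geared drive holds the hub: it turns only under more than 0.8 N m.
- hub_slot (a point): Middle of the slot at the hub's top face, 22 mm from the hub's axis; same axes as the hub. Key and slot start at most 110 degrees apart. With the carousel's and the hub's x axes the same way (within about 0.08 rad) the shaft goes 40 mm in, until the collar lies on the top face; else the key stops on the top face with the collar 24 mm above it.
- ejector (a joint): Spring plunger in the hub's bore, m pressed down: 0 at rest, its top 30 mm below the hub's top face; 0.010 when the carousel is fully home. It pushes up with about 4 N at first and 11 N at 0.010.
- mixer: Bench mixer, a white box 160 x 140 x 60 mm with black controls on its front, fixed to the bench; origin at the centre of its underside; the hub stands at the centre of its top.
- stand: Grey plastic block 90 x 90 x 60 mm, fixed to the bench, with a vertical hole 43 mm across through its centre, in which the shaft hangs with the collar resting on the block's top; origin at the centre of its underside.
- tip_box: Box of pipette tips, 80 x 115 x 62 mm, loose, between mixer and stand; origin at the centre of its underside. Leave it.
- beaker: Open glass beaker, 68 mm across, 90 mm tall, loose; origin at the centre of its underside. Leave it.
- bottle: Amber bottle, 64 mm across, 150 mm tall, loose; origin at the centre of its underside. Leave it.
There are look-alikes about, which are no part of the job. Of the things like the part that bears carousel_grip, leave any that is blue, red or yellow; of the rest the smaller one is meant.

How it is judged:
By the outcome, as a careful person would: the job done as asked, in the order asked, and still so for the second after the job is handed in, while the arm keeps its last pose, push and grip.
It also fails if it takes over 38 s, if anything falls off the work surface, if the arm or the gripper's body presses on something with over 40 N, if the wrist force passes 120 N, or if a joint passes its speed limit or range.

ROBOT

A 6-joint arm with a two-finger parallel gripper is mounted at the origin on the work surface. World frame = base frame: x ahead of the robot, y to its left, z up, the work surface at z = 0. Lengths are in m, angles in rad, forces in N, time in s.
With the tool pointing down it reaches from about 0.3 to 0.775 m from the base axis. Payload 14.6 kg.
Tool frame: the origin (TCP) lies at the very end of the fingers, on their centre line; the grasp point (between the pads) lies 19 mm behind it; z points along the fingers, y is the line along which they close (so a half turn about z gives the same grasp; the last joint's range is limited). The gripper opens to 94 mm and grips with 3 to 60 N. Pads are 16 mm wide; open, the fingers measure 119 mm over their backs; the gripper's body (75 mm by 177 mm) begins 78 mm behind the grasp point.
Start: joints at [1.231, 0.3, 1.521, -0, 1.321, -0.067], TCP at [0.148, 0.53, 0.205] pointing down, gripper open.
Joint ranges: [-3.03, 3.03], [-0.79, 2.21], [0.23, 2.52], [-1.04, 4.18], [0, 3.07], [-2.55, 2.55]. Speed limits (rad/s): [2.22, 2.22, 2.57, 3.14, 3.14, 3.14].

INTERFACE

Orientations are given as [roll, pitch, yaw] about the fixed x, y, z axes, in that order (R = Rz(yaw) Ry(pitch) Rx(roll)).
In Python, from station import ctrl gives the robot as it stands.
- The arm moves only by the tool move_arm, never from a script. Its argument "targets" is a list of rows, each a list of 6 numbers: the shift along the tool's x, y, z in units of 1000 mm (1.0 is 1000 mm), then the turn, a rotation vector about the tool's x, y, z in units of 30 degrees (1.0 is 30 degrees). In form: [[tx, ty, tz, ax, ay, az], ...]. A call has exactly 5 rows; each row is the pose to reach, as a shift and turn from the pose commanded when the call began, along the tool's axes at that moment; what a row does not reach only later rows make up. A row lasts 1/12 s, in which the tool goes at most 41.7 mm and 7.16 degrees, less where a joint would pass 70% of its speed; a pose out of reach is approached as far as the arm can. A call with a number of a shift or a turn outside -1 to 1 is refused whole. A call with a gripper value outside its range is refused whole. "fingers" is the opening, from -1 (shut) to 1 (fully open), set as the call begins (left out, the last holds). The fingers move at their own pace and stop on an object; "grip_force" is the grip in N (left out, the last holds). Time passes only in rows, so rows that repeat a pose let the fingers close, or fill a call up. It gives the time, the measured TCP pose, the force and the opening at its end, in the units of the state.
- ctrl.get_obs(): the state, without advancing time (a new reading comes with each control period).
- ctrl.camera(name): name is "scene" or "top"; returns the picture (400x640x3 uint8, red, green, blue); there is no depth.
- ctrl.camera_info(name): a dict with "fx", "fy", "cx", "cy" (pixels), "k1" (the pictures are not rectified: a ray, as slopes to the right and down, at radius r is drawn at 1 + k1 r^2 times it, then the intrinsics apply), "rvec" (rotation vector, rad) and "tvec" (3), from world to camera coordinates, as OpenCV has them. Camera axes: x right, y down, z forward; pixel columns grow to the right and rows downward; lengths in m; the calibration is good to about 2 mm. A picture is of the moment at which its call begins. camera_info takes no time and is no camera call.
- ctrl.hand_in(): hands the job in, once; it reports no verdict.
The state is a dict: "time_s": time; "qpos": joint angles; "joint_vel": joint speeds; "tau": joint torques, N m; "ee_pos": TCP position; "eef_rot": TCP orientation; "force": force on the tool from outside, world axes, zero at the start; "moment": the same for the moment, N m; "grip_width": finger opening in m.
Only numpy, scipy, OpenCV 4.12 (cv2) and the standard library are available. Lean on these libraries where they do the work, as an engineer would, in place of code of your own. Each camera call takes 0.05 s, during which the arm holds its last target. There are 200 camera calls.

## Working session

There is one attempt and no reset: what is moved stays moved. The work goes in short steps, Python scripts to look and compute and a tool call to move; the robot and the scene stay as the last step left them, time stands still between calls to the robot, and variables do not carry over. Pictures are saved under pics/ and viewed, on a budget of 10 in all, crops included, one or two more only if the job needs it, and the job is handed in when it is done.

Besides the shell and the picture viewer there is one more tool, called after "Call:" by a JSON object that holds its "fn" and its "kwargs". move_arm: Moves the arm, as the interface text tells. Shifts and turns lie within -1 to 1; 1 stands for 1000 mm of shift or 30 degrees of turn. Its arguments: {"type":"object","properties":{"targets":{"type":"array"},"fingers":{"type":"number"},"grip_force":{"type":"number"}},"required":["targets"]}

```bash
mkdir -p pics; ls
python3 - <<'E'
from station import ctrl
import cv2, numpy as np
for n in("scene","top"):
    im=ctrl.camera(n); cv2.imwrite(f"pics/{n}0.png",im[:,:,::-1]); i=ctrl.camera_info(n); print(n,i)
    R=cv2.Rodrigues(np.array(i["rvec"],float))[0]; print(-R.T@np.array(i["tvec"]))
print(ctrl.get_obs())
E
```

```text
pics
scene {'fx': 435.7089685121441, 'fy': 435.7089685121441, 'cx': 319.9984815046927, 'cy': 193.698024675702, 'k1': -0.06785775724439565, 'rvec': array([ 2.11990257,  0.68515464, -0.31989392]), 'tvec': array([-0.41307695, -0.19156489,  1.39674773])}
[ 1.04060465 -0.7775501   0.68614262]
top {'fx': 388.3682148933586, 'fy': 388.3682148933586, 'cx': 317.53916524969634, 'cy': 198.07623406042123, 'k1': -0.010760059350181142, 'rvec': array([ 2.16443605, -2.17838299,  0.09265133]), 'tvec': array([-0.06722038,  0.5884355 ,  0.83078784])}
[ 0.50946617 -0.07622827  0.88069111]
{'time_s': 0.1, 'qpos': array([ 1.23139080e+00,  3.00398898e-01,  1.52152729e+00, -2.85458356e-05,
        1.32072161e+00, -6.66308103e-02]), 'joint_vel': array([ 0.00028941, -0.00083734,  0.00149375,  0.00059952, -0.00137965,
       -0.00023232]), 'tau': array([-2.20247862e-04, -5.32645261e+01, -3.53285587e+01,  7.09613808e-02,
        2.35044491e-02, -3.09613677e-05]), 'ee_pos': array([0.14811691, 0.52942531, 0.2049487 ]), 'eef_rot': array([-3.14053802e+00, -4.26636641e-05,  2.86882499e+00]), 'force': array([ 0.67371027,  0.07835141, -0.4230652 ]), 'moment': array([ 0.05368661,  0.02569504, -0.00438994]), 'grip_width': 0.09391026402030761}
```

View pics/scene0.png

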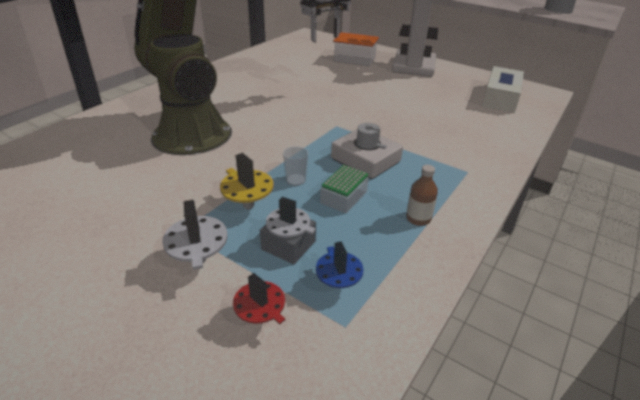

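View pics/top0.png

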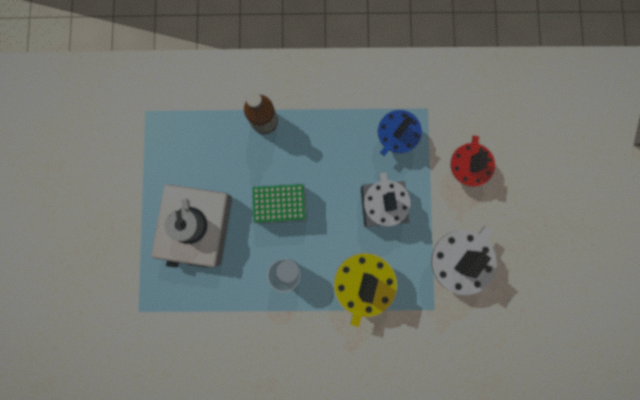

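Scene: the aluminium carousel in the grey stand is at top px (387,203), scene (289,222). The look-alikes are larger aluminium (465,263), blue (399,131), red (472,164) and yellow (365,285). The smaller aluminium one in the stand is meant. The hub is at top (187,225). Next, one close crop of both.

```bash
cat > h.py <<'E'
import cv2, numpy as np
from station import ctrl
def cam(n):
    i=ctrl.camera_info(n); R=cv2.Rodrigues(np.array(i["rvec"],float))[0]; t=np.array(i["tvec"],float)
    K=np.array([[i["fx"],0,i["cx"]],[0,i["fy"],i["cy"]],[0,0,1]]); return K,np.array([i["k1"],0,0,0.]),R,t
def ray(n,px,z):
    K,d,R,t=cam(n); u=cv2.undistortPoints(np.array(px,float).reshape(-1,1,2),K,d).reshape(-1,2)
    r=np.c_[u,np.ones(len(u))]@R; c=-R.T@t; return c+r*((z-c[2])/r[:,2])[:,None]
def proj(n,P):
    K,d,R,t=cam(n); return cv2.projectPoints(np.array(P,float).reshape(-1,3),cv2.Rodrigues(R)[0],t,K,d)[0].reshape(-1,2)
def crop(n,im,c,w,s): 
    x,y=c; return cv2.resize(im[y-w:y+w,x-w:x+w],(s,s),interpolation=cv2.INTER_CUBIC)
E
python3 - <<'E'
from h import *
t=cv2.imread("pics/top0.png"); s=cv2.imread("pics/scene0.png")
m=np.vstack([np.hstack([crop(0,t,(387,203),30,300),crop(0,t,(187,225),40,300)]),np.hstack([crop(0,s,(289,222),35,300),crop(0,s,(368,145),35,300)])])
cv2.imwrite("pics/crop1.png",cv2.convertScaleAbs(m,alpha=1.5))
print(ray("top",[(387,203),(465,263)],.074), ray("top",[(187,225)],.11))
E
```

```text
[[ 0.57238138 -0.21582329  0.074     ]
 [ 0.44776411 -0.37320158  0.074     ]] [[0.52835602 0.18822662 0.11      ]]
```

View pics/crop1.png

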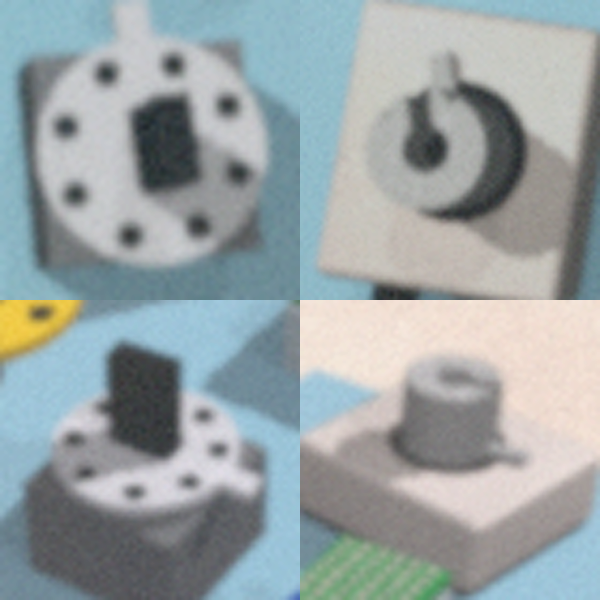

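```bash
cat > meas.py <<'E'
from h import *
from scipy.optimize import least_squares
def fitc(P,r0,c0,it=8,tol=.004):
    c=np.array(c0[:2],float)
    for _ in range(it):
        d=np.abs(np.hypot(*(P-c).T)-r0); k=d<max(tol,np.percentile(d,50)) 
        c=least_squares(lambda c:np.hypot(*(P[k]-c).T)-r0,c,loss="soft_l1",f_scale=.001).x
    return c,np.hypot(*(P[k]-c).T)
t=cv2.imread("pics/top0.png"); hsv=cv2.cvtColor(t,cv2.COLOR_BGR2HSV)
def blob(m,p):
    cs,_=cv2.findContours(m.astype(np.uint8),cv2.RETR_EXTERNAL,cv2.CHAIN_APPROX_NONE)
    cs=[c for c in cs if cv2.contourArea(c)>60]
    return max(cs,key=lambda c:cv2.pointPolygonTest(c,p,True))
print("disc,stand,shade,bar,blue,ring,mixer hsv",[tuple(hsv[y,x]) for x,y in((378,185),(365,200),(397,210),(390,203),(350,150),(176,227),(210,250),(195,238))])
m=(hsv[:,:,1]<50)&(hsv[:,:,2]>120); m[:,:350]=0;m[:,425:]=0;m[:165]=0;m[240:]=0
c=blob(m,(378.,190.)); P=ray("top",c.reshape(-1,2),.074)[:,:2]
cc,r=fitc(P,.048,(.572,-.216)); print("disc",cc,len(r),r.std(),"n",len(P))
ys,xs=np.nonzero(m); Q=ray("top",np.c_[xs,ys],.071)[:,:2]; d=np.hypot(*(Q-cc).T); k=(d>.053)&(d<.070)
v=Q[k].mean(0)-cc; print("tab",k.sum(),d[k].max(),np.hypot(*v),"yaw",np.arctan2(v[1],v[0]))
b=(hsv[:,:,2]<75); b[:,:350]=0
bc=blob(b,(390.,203.)); rc=cv2.minAreaRect(bc); B=ray("top",cv2.boxPoints(rc),.13)[:,:2]; e=np.diff(B,axis=0); print("bar rect @z.13",B.mean(0),np.hypot(*e.T),np.arctan2(e[:,1],e[:,0]))
# hub
g=t[:,:,1].astype(int); print(g[205:250,160:220:1][::3,::3])
E
python3 meas.py
```

```text
disc,stand,shade,bar,blue,ring,mixer hsv [(np.uint8(108), np.uint8(13), np.uint8(96)), (np.uint8(102), np.uint8(10), np.uint8(125)), (np.uint8(130), np.uint8(8), np.uint8(97)), (np.uint8(94), np.uint8(46), np.uint8(39)), (np.uint8(95), np.uint8(73), np.uint8(136)), (np.uint8(98), np.uint8(17), np.uint8(60)), (np.uint8(13), np.uint8(18), np.uint8(101)), (np.uint8(90), np.uint8(16), np.uint8(48))]
disc [ 0.57440139 -0.21679617] 106 0.001273909411894551 n 202
tab 44 0.06479257883582311 0.05846780595358357 yaw 0.1421488815583178
bar rect @z.13 [ 0.57072097 -0.21171391] [0.02336025 0.0360339  0.02325883] [-1.41187775 -3.00117995  1.7291231 ]
[[127 130 135 129 134 132 137 127 118  98 112 131 132 134 136 135 132 132
  134 136]
 [126 134 134 135 133 133 129 106 108  95  49  56  85 125 134 135 132 135
  132 133]
 [128 133 132 134 124  96  65  87 115  86  79  49  38  50 110 135 133 133
  134 135]
 [131 131 131 120 116  93  56  82 118 118 113  80  52  45  52 120 133 133
  133 136]
 [130 134 126 117 119 108  55  70 119 120 118 112  61  52  38  71 131 132
  133 133]
 [132 132 122 117 119  97  52  54  78 113 117 117  79  55  46  40 111 129
  133 131]
 [132 128 117 117 118  67  56  37  40 108 118 118  88  53  48  38  88 103
  126 132]
 [133 130 117 120 118  62  50  39  43 111 118 115  87  50  46  38  90  99
  101 117]
 [131 131 118 117 115 103  66  62  89 117 115 113  69  54  45  31  95 100
   99  98]
 [130 132 121 117 120 117 119 115 119 115 116 105  55  50  34  56  97  98
  100  98]
 [128 132 129 117 116 120 121 117 115 120 112  66  56  43  37  88 101  97
   97  96]
 [130 128 131 129 120 116 116 114 113 100  67  48  44  42  78  98  99  95
   97  97]
 [128 130 130 129 125 123 103  78  59  44  36  40  46  76  96  97  95 100
   96  90]
 [129 131 129 129 124 123 124 121 102  97  82  85  89  90 100  96  97  95
   96  92]
 [128 129 131 128 124 123 121 127 126 123 122 115  93  93  98  97  97  96
   96  86]]
```

```bash
cat > meas2.py <<'E'
from meas import fitc
from h import *
t=cv2.imread("pics/top0.png"); S=6; x0,y0=150,190
g=cv2.GaussianBlur(cv2.resize(t[190:260,150:230,1],None,fx=S,fy=S,interpolation=cv2.INTER_CUBIC),(0,0),3)
def w(pts,z): return ray("top",(np.array(pts,float)+.5)/S-.5+[x0,y0],z)[:,:2]
def cont(m,p):
    cs,_=cv2.findContours(m.astype(np.uint8),cv2.RETR_LIST,cv2.CHAIN_APPROX_NONE); return np.vstack([c.reshape(-1,2) for c in cs if len(c)>60])
for th in(75,85,95):
    C=w(cont(g<th,0),.11); b,r=fitc(C,.0125,(.527,.20),tol=.0015); o,ro=fitc(C,.032,b,tol=.002)
    print(th,"bore",b,len(r),r.std(),"outer",o,len(ro),ro.std())
    ys,xs=np.nonzero(g<th); Q=w(np.c_[xs,ys],.11)-b; d=np.hypot(*Q.T); a=np.arctan2(Q[:,1],Q[:,0]); k=(d>.017)&(d<.027)&(np.abs(a)<1)
    print("   slot yaw",a[k].mean(),"width",np.ptp(a[k])*.022, "area",k.sum(), "by r",[round(a[(d>q)&(d<q+.003)&(np.abs(a)<1)].mean(),3) for q in(.017,.02,.023)])
    # tab (bright) at foot
b0=b
for z in(.062,.068):
    ys,xs=np.nonzero((g>0)); Q=w(np.c_[xs,ys],z)-b0; d=np.hypot(*Q.T); k=(d>.034)&(d<.06)&(np.abs(np.arctan2(Q[:,1],Q[:,0]))<.7)
    # tab is darker than mixer top (130) on lit side
    v=g[ys,xs]; q=k&(v<122)&(v>85); print(z,"tabpix yaw",np.arctan2(Q[q,1],Q[q,0]).mean(),Q[q].mean(0),q.sum())
E
sed -i 's/^print(.*$//; s/^g=t.*$//' meas.py; sed -i 's/; print(g\[.*$//' meas.py
python3 meas2.py
```

```text
disc [ 0.57440139 -0.21679617] 106 0.001273909411894551 n 202
tab 44 0.06479257883582311 0.05846780595358357 yaw 0.1421488815583178
bar rect @z.13 [ 0.57072097 -0.21171391] [0.02336025 0.0360339  0.02325883] [-1.41187775 -3.00117995  1.7291231 ]
75 bore [0.5313916  0.18071021] 846 0.008474690495944447 outer [0.52741869 0.17987892] 846 0.0077787542793845525
   slot yaw -0.4751646295052759 width 0.04398971606220564 area 1893 by r [np.float64(-0.658), np.float64(-0.555), np.float64(-0.409)]
85 bore [0.53274167 0.18185623] 881 0.009141711661788529 outer [0.52712931 0.1789502 ] 881 0.0079126370446746
   slot yaw -0.3547669786392551 width 0.04399517295848164 area 2235 by r [np.float64(-0.614), np.float64(-0.453), np.float64(-0.252)]
95 bore [0.53584153 0.18343118] 980 0.010299587308787961 outer [0.52721488 0.17787186] 980 0.008207964157005402
   slot yaw -0.20796539726863325 width 0.0439967680205431 area 2844 by r [np.float64(-0.47), np.float64(-0.205), np.float64(-0.122)]
0.062 tabpix yaw 0.5220448657067648 [0.04001706 0.02315691] 2398
0.068 tabpix yaw 0.5043796315828335 [0.03921569 0.02167321] 2505
```

```bash
cat > meas3.py <<'E'
from h import *
from scipy.optimize import least_squares
t=cv2.imread("pics/top0.png"); S=6
def up(x0,y0,w,h,ch=1): return cv2.GaussianBlur(cv2.resize(t[y0:y0+h,x0:x0+w,ch],None,fx=S,fy=S,interpolation=cv2.INTER_CUBIC),(0,0),3)
def fit(P,r0,c,tols=(.006,.004,.003,.002,.002)):
    c=np.array(c,float)
    for tol in tols:
        k=np.abs(np.hypot(*(P-c).T)-r0)<tol
        s=least_squares(lambda p:np.hypot(*(P[k]-p[:2]).T)-r0,c,loss="soft_l1",f_scale=.0005); c=s.x
    return c,k.sum(),np.sqrt(np.mean(s.fun**2))
def edges(g,th,x0,y0,z):
    cs,_=cv2.findContours((g<th).astype(np.uint8),cv2.RETR_LIST,cv2.CHAIN_APPROX_NONE)
    p=np.vstack([c.reshape(-1,2) for c in cs]).astype(float); p=p[(p.min(1)>3)]
    return ray("top",(p+.5)/S-.5+[x0,y0],z)[:,:2]
g=up(150,190,80,70); b0=ray("top",[(180,225.5)],.11)[0,:2]; print("b0",b0)
for th in(70,85,95):
    C=edges(g,th,150,190,.11); b=fit(C,.0125,b0); print(th,"bore",b,"outer",fit(C,.032,b0))
c=b[0]; n=72; A=np.linspace(-1.2,1.2,13)
for r in(.017,.020,.023,.026,.029):
    A=np.arange(-.8,1.0,.02); p=proj("top",np.c_[c[0]+r*np.cos(A),c[1]+r*np.sin(A),np.full(len(A),.11)])
    v=cv2.remap(g,(((p[:,0]-150+.5)*S-.5).astype(np.float32))[None],(((p[:,1]-190+.5)*S-.5).astype(np.float32))[None],1)[0]
    lo=A[v<90]; print(r,"dark from",lo.min(),"to",lo.max(),"mid",(lo.min()+lo.max())/2,"w mm",1e3*r*np.ptp(lo)); print(v[::4])
h=up(355,165,70,75)
for th in(105,112):
  for z in(.074,): C=edges(h,th,355,165,z); print("disc",th,fit(C,.048,(.5744,-.2168)))
m=np.hstack([cv2.convertScaleAbs(cv2.resize(t[200:250,155:215],(600,500),interpolation=cv2.INTER_CUBIC),alpha=1.6)])
cv2.imwrite("pics/hub.png",m)
E
python3 meas3.py
```

```text
b0 [0.52744454 0.20218105]
70 bore (array([0.53245316, 0.20165619]), np.int64(123), np.float64(0.0008758478480161924)) outer (array([0.529438 , 0.2000371]), np.int64(230), np.float64(0.0004964086345049651))
85 bore (array([0.53064466, 0.20211727]), np.int64(186), np.float64(0.000724445767354958)) outer (array([0.52956012, 0.20170082]), np.int64(252), np.float64(0.0004842651349552667))
95 bore (array([0.52990977, 0.20209374]), np.int64(187), np.float64(0.00040195437344559806)) outer (array([0.52982017, 0.20270833]), np.int64(265), np.float64(0.0006218579098472046))
0.017 dark from -0.13999999999999946 to 0.5400000000000011 mid 0.20000000000000084 w mm 11.56000000000001
[120 121 121 122 120 117 112 103  91  76  64  56  55  55  57  65  77  91
 102 110 114 116 117]
0.02 dark from -0.09999999999999942 to 0.4800000000000011 mid 0.19000000000000083 w mm 11.60000000000001
[119 120 122 123 121 119 115 109 100  84  68  58  54  56  59  71  88 101
 111 116 119 119 118]
0.023 dark from -0.05999999999999939 to 0.44000000000000106 mid 0.19000000000000083 w mm 11.50000000000001
[118 119 119 119 118 119 117 113 106  91  72  57  51  53  62  78  95 108
 116 119 119 118 118]
0.026 dark from -0.03999999999999937 to 0.400000000000001 mid 0.18000000000000083 w mm 11.44000000000001
[117 117 116 114 110 111 114 115 110  96  74  60  59  61  69  87 106 116
 116 116 115 114 115]
0.029 dark from -0.01999999999999935 to 0.1400000000000008 mid 0.06000000000000072 w mm 4.640000000000004
[111 111 110 103  93  92 101 108 111 100  83  78  90  98  98 103 114 119
 121 120 117 114 116]
disc 105 (array([ 0.57330737, -0.21604498]), np.int64(526), np.float64(0.0007636437057974712))
disc 112 (array([ 0.57389846, -0.2161414 ]), np.int64(542), np.float64(0.00047231267382998233))
```

View pics/hub.png

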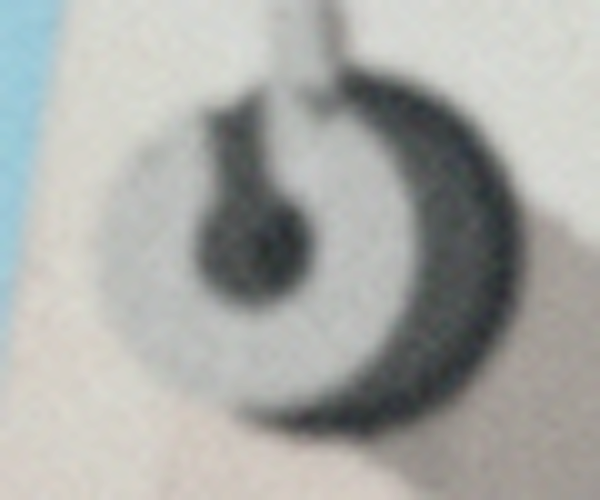

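Ring and slot are clear: bore centre at px ~(180,225), slot pointing up the picture (world +x), and the 96 mm circle fits the chosen disc to 0.5 mm. The hub is at (0.530, 0.202) with slot yaw ≈0.19. The carousel is at (0.574, −0.216) with yaw ≈0.142, and tab and bar agree. I'll start the approach, rising and turning the fingers across the bar.

Call:
{"fn": "move_arm", "kwargs": {"targets": [[-0.024, -0.024, -0.007, 0, 0, -0.16], [-0.049, -0.048, -0.014, 0, 0, -0.32], [-0.073, -0.072, -0.021, 0, 0, -0.48], [-0.098, -0.096, -0.028, 0, 0, -0.64], [-0.122, -0.12, -0.035, 0, 0, -0.793]], "fingers": 1, "grip_force": 40}}

```text
time_s: 0.52
ee_pos: [0.2337, 0.3796, 0.2405]
eef_rot: [-3.141, -0.0, -2.995]
force: [0.7, 0.3, -0.6]
grip_width: 0.0937
```

```bash
cat > go.py <<'E'
import sys, numpy as np
from scipy.spatial.transform import Rotation as R
from station import ctrl
o=ctrl.get_obs(); p=o["ee_pos"]; r=R.from_euler("xyz",o["eef_rot"])
print("t",round(o["time_s"],2),"p",p.round(4),"rpy",np.round(o["eef_rot"],4),"F",o["force"].round(1),"M",o["moment"].round(2),"w",round(o["grip_width"],4),"q",o["qpos"].round(2))
if len(sys.argv)>4:
    x,y,z,w=map(float,sys.argv[1:5]); T=R.from_euler("xyz",[np.pi,0,w])
    print("shift",r.inv().apply(np.array([x,y,z])-p).round(4),"turn",((r.inv()*T).as_rotvec()/np.radians(30)).round(4))
E
python3 go.py .5738 -.2162 .24 3.284
```

```text
t 0.52 p [0.2337 0.3796 0.2405] rpy [-3.1412e+00 -3.0000e-04 -2.9946e+00] F [ 0.7  0.3 -0.6] M [-0.   -0.01  0.03] w 0.0937 q [ 0.94  0.04  1.75 -0.    1.36 -0.78]
shift [-2.492e-01 -6.392e-01  6.000e-04] turn [-0.0008 -0.0006  0.0087]
```

Call:
{"fn": "move_arm", "kwargs": {"targets": [[-0.0125, -0.032, 0, 0, 0, 0], [-0.025, -0.064, 0, 0, 0, 0], [-0.0375, -0.096, 0, 0, 0, 0], [-0.05, -0.128, 0, 0, 0, 0], [-0.0623, -0.16, 0, 0, 0, 0]]}}

```text
time_s: 0.93
ee_pos: [0.318, 0.2301, 0.2404]
eef_rot: [3.142, -0.0, -2.999]
force: [0.7, 0.2, 0.7]
grip_width: 0.0938
```

Call:
{"fn": "move_arm", "kwargs": {"targets": [[-0.0125, -0.032, 0, 0, 0, 0], [-0.025, -0.064, 0, 0, 0, 0], [-0.0375, -0.096, 0, 0, 0, 0], [-0.05, -0.128, 0, 0, 0, 0], [-0.0623, -0.16, 0, 0, 0, 0]]}}

```text
time_s: 1.35
ee_pos: [0.4025, 0.0804, 0.2404]
eef_rot: [3.142, 0.0, -2.999]
force: [0.1, 0.8, -0.7]
grip_width: 0.0939
```

Call:
{"fn": "move_arm", "kwargs": {"targets": [[-0.0125, -0.032, 0, 0, 0, 0], [-0.025, -0.064, 0, 0, 0, 0], [-0.0375, -0.096, 0, 0, 0, 0], [-0.05, -0.128, 0, 0, 0, 0], [-0.0623, -0.16, 0, 0, 0, 0]]}}

```text
time_s: 1.77
ee_pos: [0.4869, -0.0691, 0.2402]
eef_rot: [3.141, -0.0, -2.999]
force: [1.6, 1.0, 0.3]
grip_width: 0.0939
```

```bash
python3 go.py .5738 -.2162 .20 3.284
```

```text
t 1.77 p [ 0.4869 -0.0691  0.2402] rpy [ 3.1415e+00 -2.0000e-04 -2.9994e+00] F [1.6 1.  0.3] M [0.07 0.02 0.03] w 0.0939 q [-0.22  0.14  1.63  0.    1.37 -1.93]
shift [-0.0652 -0.1579  0.0402] turn [ 0.0003 -0.0005 -0.0005]
```

Call:
{"fn": "move_arm", "kwargs": {"targets": [[-0.013, -0.032, 0.008, 0, 0, 0], [-0.026, -0.064, 0.016, 0, 0, 0], [-0.039, -0.096, 0.024, 0, 0, 0], [-0.052, -0.127, 0.032, 0, 0, 0], [-0.0652, -0.158, 0.04, 0, 0, 0]]}}

```text
time_s: 2.18
ee_pos: [0.5739, -0.2161, 0.1996]
eef_rot: [3.141, -0.001, -2.999]
force: [0.3, -0.1, 0.8]
grip_width: 0.0941
```

Call:
{"fn": "move_arm", "kwargs": {"targets": [[0, 0, 0.025, 0, 0, 0], [0, 0, 0.05, 0, 0, 0], [0, 0, 0.075, 0, 0, 0], [0, 0, 0.088, 0, 0, 0], [0, 0, 0.09, 0, 0, 0]]}}

```text
time_s: 2.6
ee_pos: [0.5721, -0.214, 0.1071]
eef_rot: [3.139, -0.004, -2.999]
force: [-0.1, -0.8, 0.9]
grip_width: 0.0937
```

```bash
python3 go.py .5738 -.2162 .084 3.284
python3 - <<'E'
from h import *
t=ctrl.camera("top"); s=ctrl.camera("scene")
cv2.imwrite("pics/ap.png",cv2.convertScaleAbs(np.hstack([crop(0,t[:,:,::-1],(387,203),50,400),crop(0,s[:,:,::-1],(289,222),50,400)]),alpha=1.4))
E
```

```text
t 2.6 p [ 0.5721 -0.214   0.1071] rpy [ 3.1388 -0.0045 -2.9993] F [-0.1 -0.8  0.9] M [ 0.06 -0.05 -0.01] w 0.0937 q [-0.42  0.53  1.44 -0.    1.18 -2.13]
shift [-0.0015 -0.0025  0.0231] turn [ 0.0053 -0.0086 -0.0002]
```

View pics/ap.png

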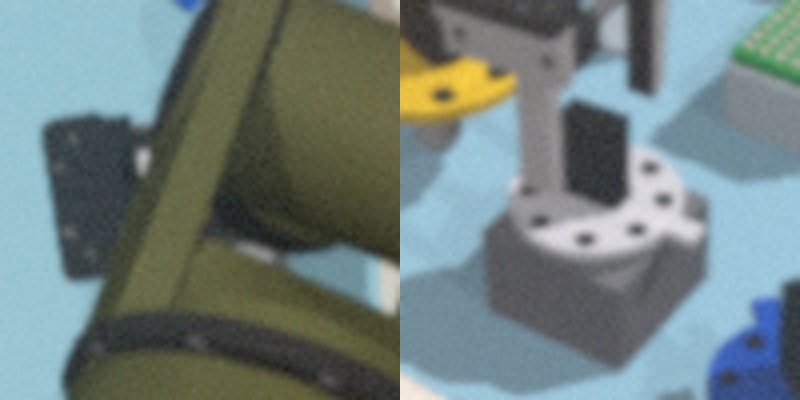

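The scene crop shows the fingers straddling the bar at px ~(595,150), so I'll go down and close.

Call:
{"fn": "move_arm", "kwargs": {"targets": [[0, 0, 0.012, 0, 0, 0], [0, 0, 0.022, 0, 0, 0], [0, 0, 0.025, 0, 0, 0], [0, 0, 0.025, 0, 0, 0], [0, 0, 0.025, 0, 0, 0]]}}

```text
time_s: 3.12
ee_pos: [0.5735, -0.2146, 0.0855]
eef_rot: [3.142, -0.0, -2.999]
force: [0.6, -0.1, -1.2]
grip_width: 0.0941
```

```bash
python3 go.py .5738 -.2162 .084 3.284
```

```text
t 3.12 p [ 0.5735 -0.2146  0.0855] rpy [ 3.1416 -0.     -2.9992] F [ 0.6 -0.1 -1.2] M [0.02 0.04 0.06] w 0.0941 q [-0.42  0.55  1.45  0.    1.13 -2.13]
shift [-0.0001 -0.0017  0.0015] turn [ 0. -0.  0.]
```

Call:
{"fn": "move_arm", "kwargs": {"targets": [[0, -0.0017, 0.001, 0, 0, 0], [0, -0.0017, 0.001, 0, 0, 0], [0, -0.0017, 0.001, 0, 0, 0], [0, -0.0017, 0.001, 0, 0, 0], [0, -0.0017, 0.001, 0, 0, 0]], "fingers": -1, "grip_force": 50}}

```text
time_s: 3.53
ee_pos: [0.5737, -0.2162, 0.0846]
eef_rot: [-3.141, 0.0, -2.999]
force: [-0.2, -1.0, 0.0]
grip_width: 0.0638
```

Call:
{"fn": "move_arm", "kwargs": {"targets": [[0, 0, 0, 0, 0, 0], [0, 0, 0, 0, 0, 0], [0, 0, 0, 0, 0, 0], [0, 0, 0, 0, 0, 0], [0, 0, 0, 0, 0, 0]]}}

```text
time_s: 3.95
ee_pos: [0.5737, -0.2162, 0.0845]
eef_rot: [-3.142, -0.0, -2.999]
force: [-0.5, 0.7, -0.5]
grip_width: 0.0305
```

```bash
python3 go.py .5738 -.2162 .084 3.284
```

```text
t 3.95 p [ 0.5737 -0.2162  0.0845] rpy [-3.1416 -0.     -2.9991] F [-0.5  0.7 -0.5] M [ 0.01  0.   -0.04] w 0.0305 q [-0.42  0.56  1.45 -0.    1.13 -2.13]
shift [-0.0001 -0.      0.0005] turn [-0.     -0.      0.0001]
```

Call:
{"fn": "move_arm", "kwargs": {"targets": [[0, 0, 0, 0, 0, 0], [0, 0, 0, 0, 0, 0], [0, 0, 0, 0, 0, 0], [0, 0, 0, 0, 0, 0], [0, 0, 0, 0, 0, 0]]}}

```text
time_s: 4.37
ee_pos: [0.5737, -0.2163, 0.0845]
eef_rot: [-3.141, 0.0, -2.999]
force: [1.1, -1.4, -0.5]
grip_width: 0.016
```

```bash
python3 go.py .5738 -.2162 .22 3.284
```

```text
t 4.37 p [ 0.5737 -0.2163  0.0845] rpy [-3.1414e+00  1.0000e-04 -2.9992e+00] F [ 1.1 -1.4 -0.5] M [-0.1  -0.1   0.04] w 0.016 q [-0.42  0.56  1.45 -0.    1.13 -2.13]
shift [-1.000e-04  1.000e-04 -1.355e-01] turn [-0.0003  0.0002 -0.0001]
```

Gripped at 16.0 mm width. Next I'll lift straight up.

Call:
{"fn": "move_arm", "kwargs": {"targets": [[0, 0, -0.01, 0, 0, 0], [0, 0, -0.03, 0, 0, 0], [0, 0, -0.06, 0, 0, 0], [0, 0, -0.095, 0, 0, 0], [0, 0, -0.13, 0, 0, 0]]}}

```text
time_s: 4.78
ee_pos: [0.5732, -0.2159, 0.2162]
eef_rot: [3.141, -0.001, -2.999]
force: [1.2, 0.1, -1.5]
grip_width: 0.0155
```

```bash
python3 go.py .530 .202 .215 3.332
```

```text
t 4.78 p [ 0.5732 -0.2159  0.2162] rpy [ 3.1410e+00 -9.0000e-04 -2.9992e+00] F [ 1.2  0.1 -1.5] M [ 0.05 -0.05 -0.05] w 0.0155 q [-0.42  0.43  1.31  0.    1.39 -2.13]
shift [-0.0166  0.4198  0.0014] turn [ 0.0012 -0.0016 -0.0916]
```

Call:
{"fn": "move_arm", "kwargs": {"targets": [[-0.001, 0.02, 0, 0, 0, 0], [-0.002, 0.045, 0, 0, 0, 0], [-0.003, 0.075, 0, 0, 0, 0], [-0.004, 0.105, 0, 0, 0, 0], [-0.005, 0.135, 0, 0, 0, 0]]}}

```text
time_s: 5.2
ee_pos: [0.5589, -0.0806, 0.215]
eef_rot: [3.141, -0.0, -3.0]
force: [0.8, 0.2, -1.0]
grip_width: 0.0157
```

Call:
{"fn": "move_arm", "kwargs": {"targets": [[-0.001, 0.03, 0, 0, 0, 0], [-0.002, 0.06, 0, 0, 0, 0], [-0.003, 0.09, 0, 0, 0, 0], [-0.004, 0.12, 0, 0, 0, 0], [-0.006, 0.15, 0, 0, 0, 0]]}}

```text
time_s: 5.62
ee_pos: [0.5435, 0.0689, 0.2151]
eef_rot: [3.142, 0.0, -2.999]
force: [1.1, 0.6, -2.4]
grip_width: 0.0157
```

Call:
{"fn": "move_arm", "kwargs": {"targets": [[-0.001, 0.03, 0, 0, 0, -0.018], [-0.002, 0.06, 0, 0, 0, -0.036], [-0.003, 0.09, 0, 0, 0, -0.054], [-0.004, 0.115, 0, 0, 0, -0.072], [-0.005, 0.13, 0, 0, 0, -0.0916]]}}

```text
time_s: 6.03
ee_pos: [0.5298, 0.1993, 0.215]
eef_rot: [3.141, -0.0, -2.949]
force: [1.0, -0.6, -2.2]
grip_width: 0.0153
```

```bash
python3 go.py .530 .202 .215 3.332
python3 - <<'E'
from h import *
t=ctrl.camera("top"); s=ctrl.camera("scene"); cv2.imwrite("pics/t1.png",t[:,:,::-1]); cv2.imwrite("pics/s1.png",s[:,:,::-1])
cv2.imwrite("pics/hov.png",cv2.convertScaleAbs(np.hstack([crop(0,t[:,:,::-1],(180,215),50,400),crop(0,s[:,:,::-1],(368,120),50,400)]),alpha=1.4))
E
```

```text
t 6.03 p [0.5298 0.1993 0.215 ] rpy [ 3.1412 -0.     -2.9491] F [ 1.  -0.6 -2.2] M [0.07 0.01 0.  ] w 0.0153 q [ 0.29  0.33  1.46  0.    1.35 -1.47]
shift [-0.0007  0.0027  0.    ] turn [ 0.0008 -0.      0.0039]
```

View pics/hov.png

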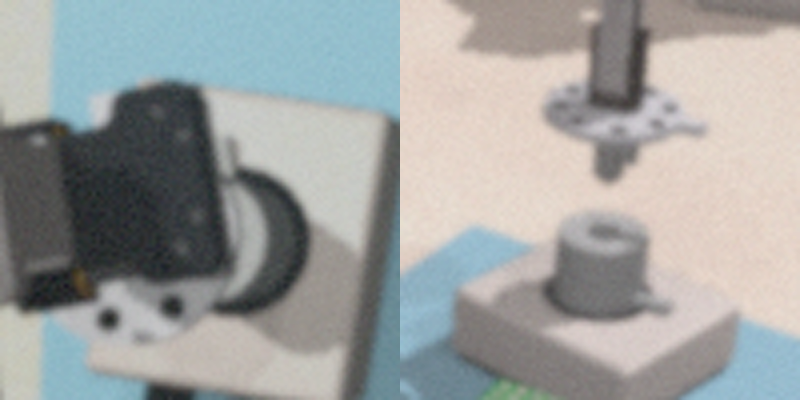

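The carousel is held upright, with the key on the tab side. The scene view shows the shaft tip at px ~(369,115) directly over the hub ring at ~(369,129). I'll check that numerically, then lower it.

Run:
```python
from meas3 import fit
from h import *
print("proj hub,shaft end",proj("scene",[(.53,.202,.11),(.53,.202,.1505)]))
s=cv2.imread("pics/s1.png")[:,:,1]; S=6; x0,y0=335,100
g=cv2.GaussianBlur(cv2.resize(s[y0:y0+60,x0:x0+70],None,fx=S,fy=S,interpolation=cv2.INTER_CUBIC),(0,0),3)
for th in(60,70,80,90):
    cs,_=cv2.findContours((g<th).astype(np.uint8),cv2.RETR_LIST,cv2.CHAIN_APPROX_NONE)
    P=ray("scene",(np.vstack([c.reshape(-1,2) for c in cs])+.5)/S-.5+[x0,y0],.11)[:,:2]
    print(th,"bore",fit(P,.0125,(.53,.202)),"outer",fit(P,.032,(.53,.202)))
```

```text
b0 [0.52744454 0.20218105]
70 bore (array([0.53245316, 0.20165619]), np.int64(123), np.float64(0.0008758478480161924)) outer (array([0.529438 , 0.2000371]), np.int64(230), np.float64(0.0004964086345049651))
85 bore (array([0.53064466, 0.20211727]), np.int64(186), np.float64(0.000724445767354958)) outer (array([0.52956012, 0.20170082]), np.int64(252), np.float64(0.0004842651349552667))
95 bore (array([0.52990977, 0.20209374]), np.int64(187), np.float64(0.00040195437344559806)) outer (array([0.52982017, 0.20270833]), np.int64(265), np.float64(0.0006218579098472046))
0.017 dark from -0.13999999999999946 to 0.5400000000000011 mid 0.20000000000000084 w mm 11.56000000000001
[120 121 121 122 120 117 112 103  91  76  64  56  55  55  57  65  77  91
 102 110 114 116 117]
0.02 dark from -0.09999999999999942 to 0.4800000000000011 mid 0.19000000000000083 w mm 11.60000000000001
[119 120 122 123 121 119 115 109 100  84  68  58  54  56  59  71  88 101
 111 116 119 119 118]
0.023 dark from -0.05999999999999939 to 0.44000000000000106 mid 0.19000000000000083 w mm 11.50000000000001
[118 119 119 119 118 
[... 497 characters left out ...]
330737, -0.21604498]), np.int64(526), np.float64(0.0007636437057974712))
disc 112 (array([ 0.57389846, -0.2161414 ]), np.int64(542), np.float64(0.00047231267382998233))
proj hub,shaft end [[369.07831633 127.12285593]
 [370.30252892 114.06257821]]
60 bore (array([0.53 , 0.202]), np.int64(0), np.float64(nan)) outer (array([0.53 , 0.202]), np.int64(0), np.float64(nan))
70 bore (array([0.53 , 0.202]), np.int64(0), np.float64(nan)) outer (array([0.53 , 0.202]), np.int64(0), np.float64(nan))
80 bore (array([0.53 , 0.202]), np.int64(0), np.float64(nan)) outer (array([0.53 , 0.202]), np.int64(0), np.float64(nan))
90 bore (array([0.52591851, 0.20655778]), np.int64(30), np.float64(0.0007059516505154199)) outer (array([0.5339339 , 0.19319121]), np.int64(114), np.float64(0.0009731905519114766))
  return _methods._mean(a, axis=axis, dtype=dtype,
  ret = ret.dtype.type(ret / rcount)
```

Call:
{"fn": "move_arm", "kwargs": {"targets": [[0, 0.001, 0.006, 0, 0, 0], [0, 0.002, 0.014, 0, 0, 0], [0, 0.0025, 0.024, 0, 0, 0], [0, 0.0027, 0.03, 0, 0, 0], [0, 0.0027, 0.033, 0, 0, 0]]}}

```text
time_s: 6.55
ee_pos: [0.5297, 0.1988, 0.1798]
eef_rot: [-3.141, -0.002, -2.952]
force: [0.5, -0.0, -2.7]
grip_width: 0.0161
```

Call:
{"fn": "move_arm", "kwargs": {"targets": [[0, 0.0015, 0, 0, 0, 0], [0, 0.003, 0, 0, 0, 0], [0, 0.003, 0, 0, 0, 0], [0, 0.003, 0, 0, 0, 0], [0, 0.003, 0, 0, 0, 0]]}}

```text
time_s: 6.97
ee_pos: [0.5296, 0.2025, 0.1818]
eef_rot: [3.142, 0.001, -2.951]
force: [-0.3, 0.2, -1.5]
grip_width: 0.0155
```

```bash
python3 go.py .530 .202 .165 3.332
```

```text
t 6.97 p [0.5296 0.2025 0.1818] rpy [ 3.1416e+00  5.0000e-04 -2.9512e+00] F [-0.3  0.2 -1.5] M [-0.    0.02  0.02] w 0.0155 q [ 0.3   0.36  1.5  -0.    1.28 -1.46]
shift [-0.0002 -0.0005  0.0168] turn [ 0.0001  0.001  -0.    ]
```

Call:
{"fn": "move_arm", "kwargs": {"targets": [[0, 0, 0.003, 0, 0, 0], [0, 0, 0.006, 0, 0, 0], [0, 0, 0.009, 0, 0, 0], [0, 0, 0.012, 0, 0, 0], [0, 0, 0.015, 0, 0, 0]]}}

```text
time_s: 7.38
ee_pos: [0.5296, 0.2023, 0.1661]
eef_rot: [-3.141, -0.0, -2.951]
force: [0.2, -0.6, -1.2]
grip_width: 0.0156
```

```bash
python3 go.py .530 .202 .150 3.332
```

```text
t 7.38 p [0.5296 0.2023 0.1661] rpy [-3.1414 -0.     -2.9513] F [ 0.2 -0.6 -1.2] M [-0.25 -0.09 -0.02] w 0.0156 q [ 0.3   0.37  1.52 -0.    1.25 -1.46]
shift [-0.0003 -0.0004  0.0161] turn [-0.0004 -0.     -0.0001]
```

Shaft is 8 mm into the bore with no contact force. Next I'll lower past the key height (TCP 0.1585).

Call:
{"fn": "move_arm", "kwargs": {"targets": [[0, 0, 0.003, 0, 0, 0], [0, 0, 0.006, 0, 0, 0], [0, 0, 0.009, 0, 0, 0], [0, 0, 0.011, 0, 0, 0], [0, 0, 0.012, 0, 0, 0]]}}

```text
time_s: 7.8
ee_pos: [0.5295, 0.2022, 0.1541]
eef_rot: [-3.141, -0.0, -2.951]
force: [0.8, -2.1, -0.8]
grip_width: 0.016
```

```bash
python3 go.py .530 .202 .1345 3.332
```

```text
t 7.8 p [0.5295 0.2022 0.1541] rpy [-3.1412e+00 -3.0000e-04 -2.9513e+00] F [ 0.8 -2.1 -0.8] M [-0.67 -0.14 -0.04] w 0.016 q [ 0.3   0.38  1.53 -0.    1.23 -1.46]
shift [-0.0004 -0.0003  0.0196] turn [-0.0007 -0.0005 -0.0003]
```

Call:
{"fn": "move_arm", "kwargs": {"targets": [[0, -0.0005, 0.003, 0, 0, 0], [0, -0.0008, 0.006, 0, 0, 0], [0, -0.0008, 0.01, 0, 0, 0], [0, -0.0008, 0.013, 0, 0, 0], [0, -0.0008, 0.015, 0, 0, 0]]}}

```text
time_s: 8.22
ee_pos: [0.5297, 0.2019, 0.1395]
eef_rot: [3.141, 0.0, -2.951]
force: [-2.8, -0.6, 6.3]
grip_width: 0.0159
```

```bash
python3 go.py .530 .202 .1345 3.332
```

```text
t 8.22 p [0.5297 0.2019 0.1395] rpy [ 3.1413e+00  3.0000e-04 -2.9511e+00] F [-2.8 -0.6  6.3] M [ 0.01  0.51 -0.  ] w 0.0159 q [ 0.3   0.4   1.55  0.    1.19 -1.46]
shift [-0.0003  0.0001  0.005 ] turn [0.0005 0.0006 0.0002]
```

The key is in the slot and the spring is pushing back (Fz about 6 N). I'll push home with a firmer grip.

Call:
{"fn": "move_arm", "kwargs": {"targets": [[0, 0, 0.001, 0, 0, 0], [0, 0, 0.0025, 0, 0, 0], [0, 0, 0.004, 0, 0, 0], [0, 0, 0.005, 0, 0, 0], [0, 0, 0.006, 0, 0, 0]], "grip_force": 60}}

```text
time_s: 8.63
ee_pos: [0.5299, 0.2019, 0.1344]
eef_rot: [3.141, 0.001, -2.951]
force: [-7.9, -1.5, 22.2]
grip_width: 0.0156
```

```bash
python3 go.py .530 .202 .1345 3.332
```

```text
t 8.63 p [0.5299 0.2019 0.1344] rpy [ 3.1413e+00  1.0000e-03 -2.9511e+00] F [-7.9 -1.5 22.2] M [-0.45  1.67  0.02] w 0.0156 q [ 0.3   0.4   1.55  0.    1.18 -1.46]
shift [-0.0002  0.0001 -0.0001] turn [0.0006 0.0019 0.0001]
```

Call:
{"fn": "move_arm", "kwargs": {"targets": [[0.0004, 0, 0.0003, 0, 0, 0], [0.0008, 0, 0.0006, 0, 0, 0], [0.0008, 0, 0.0008, 0, 0, 0], [0.0008, 0, 0.0008, 0, 0, 0], [0.0008, 0, 0.0008, 0, 0, 0]]}}

```text
time_s: 9.05
ee_pos: [0.5297, 0.2018, 0.1344]
eef_rot: [3.141, 0.003, -2.951]
force: [-2.6, -0.3, 14.9]
grip_width: 0.0155
```

```bash
python3 go.py .530 .202 .1345 3.332;  python3 - <<'E'
from h import *
t=ctrl.camera("top"); s=ctrl.camera("scene"); cv2.imwrite("pics/s2.png",s[:,:,::-1])
cv2.imwrite("pics/fin.png",cv2.convertScaleAbs(np.hstack([cv2.resize(t[:,:,::-1],(400,400)),crop(0,s[:,:,::-1],(368,130),50,400)]),alpha=1.4))
E
python3 go.py
```

```text
t 9.05 p [0.5297 0.2018 0.1344] rpy [ 3.1412e+00  2.9000e-03 -2.9511e+00] F [-2.6 -0.3 14.9] M [-0.15  0.77  0.04] w 0.0155 q [ 0.3   0.4   1.56  0.    1.18 -1.46]
shift [-0.0004  0.0001 -0.0001] turn [0.0008 0.0056 0.0001]
t 9.15 p [0.5297 0.2018 0.1344] rpy [ 3.1412e+00  2.9000e-03 -2.9511e+00] F [-3.  -0.7 15.2] M [-0.14  0.77  0.01] w 0.0159 q [ 0.3   0.4   1.56  0.    1.18 -1.46]
```

View pics/fin.png

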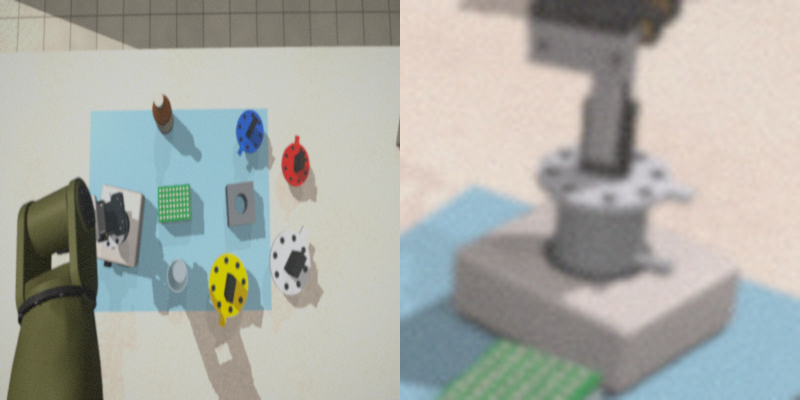

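The collar looks flush on the ring, with the tab over the hub's foot tab. Tip box, beaker and bottle have not moved. One more small push should confirm the hard stop and leave a clear margin over the spring.

Call:
{"fn": "move_arm", "kwargs": {"targets": [[0, 0, 0.0005, 0, 0, 0], [0, 0, 0.001, 0, 0, 0], [0, 0, 0.0015, 0, 0, 0], [0, 0, 0.002, 0, 0, 0], [0, 0, 0.002, 0, 0, 0]]}}

```text
time_s: 9.57
ee_pos: [0.5298, 0.2019, 0.1343]
eef_rot: [3.141, 0.004, -2.951]
force: [-11.2, -3.2, 32.7]
grip_width: 0.0155
```

Call:
{"fn": "move_arm", "kwargs": {"targets": [[0, 0, 0, 0, 0, 0], [0, 0, 0, 0, 0, 0], [0, 0, 0, 0, 0, 0], [0, 0, 0, 0, 0, 0], [0, 0, 0, 0, 0, 0]]}}

```text
time_s: 9.98
ee_pos: [0.5298, 0.2019, 0.1344]
eef_rot: [3.141, 0.004, -2.951]
force: [-9.0, -2.7, 33.2]
grip_width: 0.0159
```

```bash
python3 go.py .530 .202 .1345 3.332
```

```text
t 9.98 p [0.5298 0.2019 0.1344] rpy [ 3.1411  0.0042 -2.9511] F [-9.  -2.7 33.2] M [-0.85  2.56 -0.07] w 0.0159 q [ 0.3   0.4   1.56 -0.    1.18 -1.46]
shift [-0.0002  0.0001 -0.0001] turn [0.0009 0.0081 0.0002]
```

Hard stop confirmed: 18 N more push moved it no more than 0.1 mm, and it is holding steady. Handing in.

```bash
python3 -c "
from station import ctrl
print(ctrl.hand_in())"; python3 go.py
```

```text
the job is handed in; nothing more can be done
None
the job is handed in; nothing more can be done
```

The carousel is seated in the mixer hub and I handed the job in at about 10 s, still gripping it and pressing it down.

- **What I did:** I picked the smaller aluminium carousel in the stand (96 mm disc fit, rms 0.5 mm). I gripped it across the 16 mm bar, carried it over the tip box and turned it about 0.05 rad to line up with the slot. Key and slot started almost aligned, so little turning was needed. The key passed the hub's top face with no vertical contact force, and I then pressed against the spring until the collar stopped.
- **Last checks:**
  - The tool stopped at 0.1344 m, against 0.1345 m expected for a flush collar. About 18 N more push moved it no more than 0.1 mm.
  - At hand-in it held steadily at about 33 N upward force on the tool, with the grip at 15.9 mm.
  - The last picture, taken before that final push, shows the collar on the ring and the tab over the hub's foot tab. The tip box, beaker and bottle look unmoved.
- **What disagreed or failed:**
  - A scene-camera circle fit of the hub gave nothing usable, so the hub position came from the top view. Projecting it into the scene view gave a rough agreement of 1–2 px.
  - My first fit of the hub bore and slot was also wrong, and I redid it.
  - A side force of about 9 N and a 0.004 rad tilt remained at the end.

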